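# Mix the bed adhesive at the 3D-printing bench

## Robot

A 6-joint arm with a two-finger parallel gripper is mounted at the origin on the work surface. World frame = base frame: x ahead of the robot, y to its left, z up, the work surface at z = 0. Lengths are in m, angles in rad, forces in N, time in s.
With the tool pointing down it reaches from about 0.225 to 0.875 m from the base axis. Payload 3.4 kg.
Tool frame: the origin (TCP) lies at the very end of the fingers, on their centre line; the grasp point (between the pads) lies 19 mm behind it; z points along the fingers, y is the line along which they close (so a half turn about z gives the same grasp; the last joint's range is limited). The gripper opens to 85 mm and grips with 20 to 120 N. Pads are 22 mm wide; open, the fingers measure 114 mm over their backs; the gripper's body (76 mm by 85 mm) begins 54 mm behind the grasp point. The pads swing forward as they close: fully open they stand 13 mm farther back than shut.
Start: joints at [1.127, 0.276, 1.505, -0, 1.361, -0.121], TCP at [0.182, 0.545, 0.204] pointing down, gripper open.
Joint ranges: [-2.89, 2.89], [-0.75, 2.08], [0.22, 2.7], [-1.18, 4.32], [0.11, 2.71], [-2.7, 2.7]. Speed limits (rad/s): [2.57, 2.57, 3.14, 3.14, 3.14, 3.14].

## Interface

Orientations are given as a unit quaternion [w, x, y, z].
In Python, from rig import readout, vision, manip gives the robot as it stands.
- The arm moves only by the shell command python3 -m handwheel 'ROWS' [FORCE]. ROWS is JSON, a list of rows, each a list of 3 entries, a list of its own where there are three numbers: the shift along the tool's x, y, z in mm, then the turn, a rotation vector about the tool's x, y, z in units of 6 degrees (1.0 is 6 degrees), then the closure, from -1 (fully open) to 1 (shut), so that 0 is half open. A call has 1 to 20 rows; each row shifts and turns the commanded pose from where the row before left it, along the tool's axes as they then stand; what a row does not reach is not made up. A row lasts 1/8 s, in which the tool goes at most 62.5 mm and 10.7 degrees, less where a joint would pass 70% of its speed; a pose out of reach is approached as far as the arm can. A call is refused whole if a number of a shift passes 62.5 or a number of a turn 1, either way. A call with a gripper value outside its range is refused whole. The fingers move at their own pace and stop on an object; FORCE is the grip in N (left out, the last holds). Time passes only in rows, so rows that do not move let the fingers close. It gives the time, the measured TCP pose, the force, the opening and the grip force at its end, in the units of the state.
- readout.get_state(): the state, without advancing time (a new reading comes with each control period).
- vision.get_image(name): name is "side" or "top"; returns the picture (420x560x3 uint8, blue, green, red); there is no depth.
- vision.camera_params(name): a dict with "intrinsics" (3x3 intrinsics, pixels), "dist" ([k1, k2, p1, p2, k3] as OpenCV has them; the pictures are not rectified), "rvec" (rotation vector, rad) and "tvec" (3), from world to camera coordinates, as OpenCV has them. Camera axes: x right, y down, z forward; pixel columns grow to the right and rows downward; lengths in m; the calibration is good to about 2 mm. A picture is of the moment at which its call begins. camera_params takes no time and is no camera call.
- manip.sign_off(): hands the job in; it is judged then, once.
The state is a dict: "clock": time; "qpos": joint angles; "qd": joint speeds; "effort": joint torques, N m; "position": TCP position; "ee_rot": TCP orientation; "contact_force": force on the tool from outside, world axes, zero at the start; "moment": the same for the moment, N m; "width": finger opening in m; "gripper_force": force on a finger pad.
Only numpy, scipy, OpenCV 4.12 (cv2) and the standard library are available. Lean on these libraries where they do the work, as an engineer would, in place of code of your own. Each camera call takes 0.05 s, during which the arm holds its last target. There are 200 camera calls.

## Task

The bed adhesive has settled: pick up the white bottle with the green cap, turn it upside down so that the cap points downward (within about 45 degrees of straight down), and hold it so for about a second. Then turn it back and stand it upright on the round black coaster with the orange rim, base in the middle, setting it down rather than dropping it, and let go. Leave the red-capped bottle and the grey tub where they stand.

Things in the scene. Friction and masses are not known exactly. Their poses are not given: they have to be found in the camera images.
- glue: closed rigid white bottle, 0.15-0.31 kg, green screw cap and green band; stands on the bench. 150 mm tall: round straight body 46 mm in diameter up to 104 mm, shoulder, 24 mm neck, cap 32 mm in diameter from 124 to 150 mm. Balances about 62 mm above its base, the best height to grip; takes a firm squeeze (35 N). Origin: centre of the underside; z points to the cap.
- coaster: flat round black rubber coaster fixed on the bench, with a thin orange ring near its edge, 100 mm in diameter and 5 mm thick; its top is 5 mm above the bench (up to 5.6 mm). Origin: centre of its underside, z up.
- cleaner: bystander: a bottle of the same shape and size, 150 mm tall, 46 mm in diameter, with a red cap and red band. Stands upright on the bench. Origin: centre of the underside, z up.
- tub: bystander: squat round grey tub, black lid, 68 mm in diameter, 74 mm tall, on the bench. Origin: centre of the underside, z up. The four things stand roughly side by side across the robot's front, in any order, centres at least 200 mm apart; nothing else stands near, a thin red build plate lies beyond them.
Not all that is in view belongs to the job. Of the things like the coaster, leave any that is yellow; of the rest the larger one is meant.

How it is judged:
By the outcome, as a careful person would: the job done as asked, in the order asked, and still so for the second after the job is handed in, with the robot touching nothing.
It also fails if it takes over 48 s, if anything falls off the work surface, if the arm or the gripper's body presses on something with over 40 N, if the wrist force passes 120 N, or if a joint passes its speed limit or range.

## Working session

There is one attempt and no reset: what is moved stays moved. The work goes in short steps, Python scripts to look and compute and a shell command to move; the robot and the scene stay as the last step left them, time stands still between calls to the robot, and variables do not carry over. Pictures are saved under pics/ and viewed, at most 10 in all, crops included, and the job is handed in when it is done.

```bash
mkdir -p pics; python3 - <<'E'
from rig import readout, vision
import cv2,numpy as np
for n in("top","side"):
    cv2.imwrite(f"pics/{n}0.png",vision.get_image(n))
    p=vision.camera_params(n);R=cv2.Rodrigues(np.array(p["rvec"]))[0];print(n,-R.T@np.array(p["tvec"]).ravel(),R[2])
print(readout.get_state())
E
```

```text
top [ 0.4189778  -0.04333481  1.3032998 ] [ 0.07057564 -0.01417963 -0.99740564]
side [ 0.39611636 -0.94977492  0.62443261] [ 0.10969991  0.8288319  -0.54863795]
{'clock': 0.1, 'qpos': array([ 1.12698292e+00,  2.76528667e-01,  1.50600870e+00, -1.16269467e-05,
        1.36068362e+00, -1.21034644e-01]), 'qd': array([-0.00139476,  0.00019839, -0.00281972,  0.0010408 ,  0.00036958,
       -0.00017723]), 'effort': array([ 2.85436894e-03, -4.17698336e+01, -2.46404082e+01, -2.87979874e-04,
        5.76518170e-03,  1.52167490e-05]), 'position': array([0.18219918, 0.54483173, 0.20312714]), 'ee_rot': array([-2.21435129e-04,  1.60688433e-01,  9.87004845e-01, -7.83492214e-04]), 'contact_force': array([-0.09195437, -0.12277146,  0.0814063 ]), 'moment': array([ 0.01058251, -0.06771439,  0.00583617]), 'gripper_force': 0.0, 'width': 0.08555044034558222}
```

View pics/top0.png

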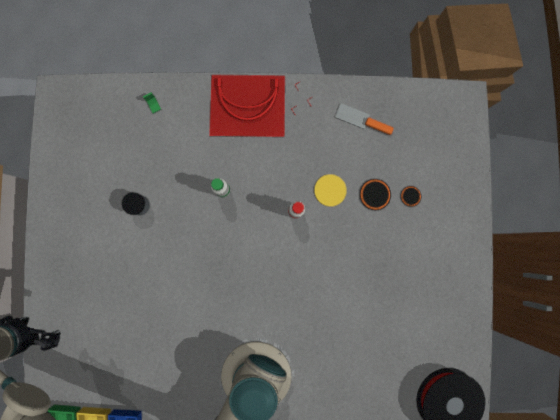

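View pics/side0.png

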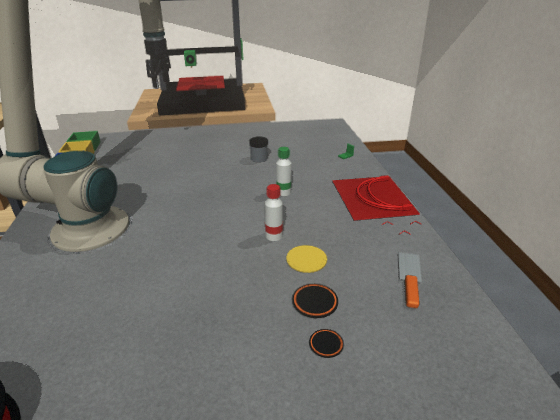

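Top view candidates for the glue are the green-capped bottle (220,187), the red-capped bottle (298,209) and a green scrap (151,102). I choose the green cap. Coaster candidates are yellow (331,190), the large black one with an orange rim (375,194) and the small black one (411,196). I choose the large black one. In the side view, the glue is at (284,170) and the coaster at (315,299). The tub is at (133,203) in the top view.

```bash
cat > h.py <<'E'
import cv2,numpy as np
from rig import vision,readout
def ray(n,uv,z):
    p=vision.camera_params(n);R=cv2.Rodrigues(np.array(p["rvec"]))[0];c=-R.T@np.array(p["tvec"]).ravel()
    q=cv2.undistortPoints(np.array([[uv]],float),np.array(p["intrinsics"]),np.array(p["dist"]))[0,0]
    d=R.T@np.array([q[0],q[1],1]);return c+d*(z-c[2])/d[2]
def proj(n,P):
    p=vision.camera_params(n)
    return cv2.projectPoints(np.array([P],float),np.array(p["rvec"]),np.array(p["tvec"]),np.array(p["intrinsics"]),np.array(p["dist"]))[0].ravel()
def blobs(im,lo,hi,box):
    x0,y0,x1,y1=box;h=cv2.cvtColor(im,cv2.COLOR_BGR2HSV)[y0:y1,x0:x1]
    m=cv2.inRange(h,lo,hi);cs=cv2.findContours(m,cv2.RETR_EXTERNAL,cv2.CHAIN_APPROX_NONE)[0]
    return [c+[x0,y0] for c in sorted(cs,key=cv2.contourArea,reverse=True)]
E
python3 - <<'E'
from h import *
t=cv2.imread("pics/top0.png");s=cv2.imread("pics/side0.png")
for nm,lo,hi,box,z in(("glue",(45,90,40),(85,255,255),(205,170,240,205),.15),("clean",(0,120,60),(10,255,255),(285,195,312,225),.15),("coaster",(3,120,60),(20,255,255),(355,174,397,216),.005),("small",(3,120,60),(20,255,255),(397,180,430,215),.005),("tub",(0,0,0),(180,255,45),(115,185,150,220),.074)):
    c=blobs(t,lo,hi,box)[0];e=cv2.minEnclosingCircle(c);el=cv2.fitEllipse(c)
    P=ray("top",el[0],z);print(nm,e,el[0],P, 'diam',np.linalg.norm(ray("top",(el[0][0]+e[1],el[0][1]),z)-P)*2)
for nm,box,lo,hi,z in(("sglue",(270,140,300,210),(45,80,30),(85,255,255),.0),("scoast",(285,275,345,325),(3,100,60),(20,255,255),.005)):
    for c in blobs(s,lo,hi,box)[:2]: print(nm,cv2.boundingRect(c),cv2.fitEllipse(c)[0],ray("side",cv2.fitEllipse(c)[0],.137 if nm=="sglue" else z))
a=cv2.resize(t[160:230,180:250],(400,400));b=cv2.resize(t[160:230,350:420],(400,400))
cv2.imwrite("pics/crop.png",np.hstack([a,b]))
E
```

```text
glue ((216.68182373046875, 184.13636779785156), 5.79443359375) (216.70071411132812, 183.9494171142578) [0.56674752 0.11029534 0.15      ] diam 0.03187211124891674
clean ((297.56451416015625, 207.1774139404297), 5.855494022369385) (297.6579895019531, 207.2592315673828) [ 0.50577515 -0.11236564  0.15      ] diam 0.03205138293220011
coaster ((374.91973876953125, 194.04937744140625), 15.264740943908691) (374.76885986328125, 194.1652374267578) [ 0.56097174 -0.36110847  0.005     ] diam 0.09701172564548749
small ((410.5497131347656, 195.84254455566406), 9.963907241821289) (410.52386474609375, 195.7793426513672) [ 0.55783756 -0.47533617  0.005     ] diam 0.06462869761764033
tub ((133.16006469726562, 203.02145385742188), 11.561945915222168) (133.061767578125, 203.1403045654297) [0.51687162 0.36678945 0.074     ] diam 0.06960387119338626
sglue (278, 147, 12, 12) (283.40582275390625, 152.24620056152344) [0.56447075 0.11168067 0.137     ]
sglue (277, 182, 14, 8) (283.9808654785156, 185.29820251464844) [ 0.5344967  -0.08782877  0.137     ]
scoast (293, 284, 44, 32) (314.7247009277344, 299.4837951660156) [ 0.55860951 -0.36319854  0.005     ]
```

View pics/crop.png

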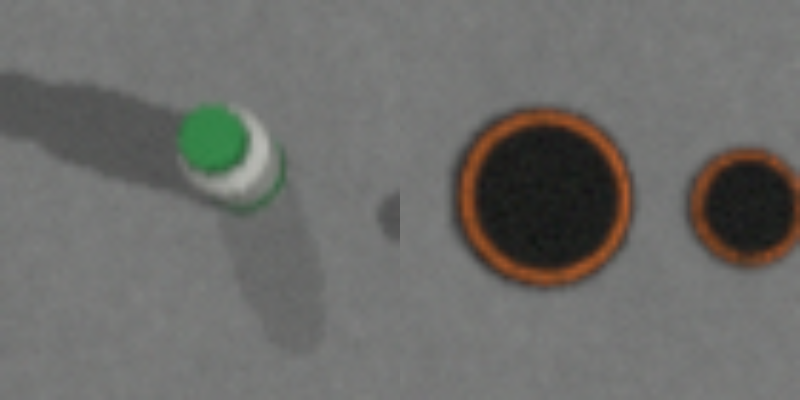

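The crop confirms the green cap (left) and the larger black coaster (right). The small coaster is at the right edge of the crop. I'll grip with the tool horizontal, so I need q4 near 90°. First I try tilting sideways.

```bash
python3 -m handwheel '[[[0,0,-20],[0,1,0],-1],[[0,0,-20],[0,1,0],-1],[[0,0,0],[0,1,0],-1],[[0,0,0],[0,1,0],-1],[[0,0,0],[0,1,0],-1],[[0,0,0],[0,1,0],-1],[[0,0,0],[0,1,0],-1],[[0,0,0],[0,1,0],-1]]' 35
cat > kin.py <<'E'
import numpy as np
from scipy.spatial.transform import Rotation as Rn
from scipy.optimize import least_squares
def fkR(q): return Rn.from_euler('Z',q[0])*Rn.from_euler('Y',q[1]+q[2])*Rn.from_euler('Z',q[3])*Rn.from_euler('Y',q[4])*Rn.from_euler('Z',q[5]+np.pi/2)
def quat(w): return Rn.from_quat([w[1],w[2],w[3],w[0]])
E
python3 - <<'E'
from kin import *;from rig import readout
s=readout.get_state();print(s["qpos"],s["position"],s["clock"])
print(fkR(s["qpos"]).as_matrix().round(3),quat(s["ee_rot"]).as_matrix().round(3))
np.save("s1.npy",np.r_[s["qpos"],s["position"]])
E
```

```text
clock: 1.1
position: [0.1848, 0.5445, 0.2436]
ee_rot: [-0.403, 0.147, 0.901, 0.066]
contact_force: [0.5, -0.3, -0.6]
width: 0.0851
gripper_force: 0.0
[ 0.66688247  0.43912687  1.48356626  0.68226993  1.72521456 -0.65281013] [0.18478828 0.54453891 0.24355529] 1.1
[[-0.632  0.318 -0.707]
 [ 0.212  0.948  0.237]
 [ 0.745 -0.    -0.667]] [[-0.632  0.318 -0.707]
 [ 0.212  0.948  0.237]
 [ 0.745 -0.    -0.667]]
```

The orientation model is exact. Next I fit the link lengths and plan the grasp, flip and place configurations.

```bash
cat >> kin.py <<'E'
def fk(q,k):
    L1,L2,h,d,a=k; A=q[1]+q[2]
    r=a+L1*np.sin(q[1])+L2*np.sin(A); z=h+L1*np.cos(q[1])+L2*np.cos(A)
    R=fkR(q); return np.array([r*np.cos(q[0]),r*np.sin(q[0]),z])+d*R.as_matrix()[:,2],R
S=[np.array([1.12698292,.276528667,1.5060087,-1.16e-5,1.36068362,-.121034644,.18219918,.54483173,.20312714]),np.load("s1.npy")]
K=least_squares(lambda k:np.r_[np.concatenate([fk(s[:6],k)[0]-s[6:] for s in S]),1e-3*k[4]],[.45,.45,.3,.2,0]).x
LO=np.array([-2.89,-.75,.22,-1.18,.11,-2.7]);HI=np.array([2.89,2.08,2.7,4.32,2.71,2.7])
def ik(p,R,q0):
    f=lambda q:np.r_[(fk(q,K)[0]-p)*5,(fk(q,K)[1].inv()*R).as_rotvec()]
    s=least_squares(f,np.clip(q0,LO+.01,HI-.01),bounds=(LO,HI));return s.x,np.abs(s.fun).max()
def tool(az,xdown=True,pitch=0):  # tool z horizontal along az, y horizontal
    z=np.array([np.cos(az)*np.cos(pitch),np.sin(az)*np.cos(pitch),-np.sin(pitch)]);y=np.array([-np.sin(az),np.cos(az),0])*(1 if xdown else -1)
    return Rn.from_matrix(np.c_[np.cross(y,z),y,z])
E
python3 - <<'E'
from kin import *
np.set_printoptions(precision=2,suppress=True)
print(K,[np.abs(fk(s[:6],K)[0]-s[6:]).max() for s in S])
for nm,c,z in(("glue",np.array([.5655,.111]),.062),("high",np.array([.5,.0]),.32),("coast",np.array([.560,-.362]),.068)):
  for rel in(.3,.5,.7,.9):
   for xd in(1,0):
    b=np.arctan2(c[1],c[0]);az=b+rel;R=tool(az,xd);p=np.r_[c,z]+.019*R.as_matrix()[:,2]
    q,e=min((ik(p,R,np.array([b-.2,.6,1.6,g,1,w])) for g in(1.5,2.3) for w in(-2,-.5,.5,2)),key=lambda t:t[1])
    print(nm,rel,xd,q,round(e,4))
E
```

```text
[ 0.91  0.56 -0.05  0.5  -0.23] [np.float64(0.06267773237366847), np.float64(1.5834407259551764e-06)]
glue 0.3 1 [-0.76  0.76  2.7   1.8   1.62  1.26] 0.0768
glue 0.3 0 [-0.76  0.76  2.7   1.8   1.62 -1.88] 0.0768
glue 0.5 1 [-0.8   0.76  2.6   1.65  1.59  1.35] 0.0
glue 0.5 0 [-0.8   0.76  2.6   1.65  1.59 -1.79] 0.0
glue 0.7 1 [-0.79  0.74  2.43  1.45  1.57  1.55] 0.0
glue 0.7 0 [-0.79  0.74  2.43  1.45  1.57 -1.59] 0.0
glue 0.9 1 [-0.75  0.75  2.26  1.3   1.61  1.7 ] 0.0
glue 0.9 0 [-0.75  0.75  2.26  1.3   1.61 -1.44] 0.0
high 0.3 1 [-1.32  0.19  2.58  1.53  1.59  1.94] 0.0
high 0.3 0 [-1.32  0.19  2.58  1.53  1.59 -1.2 ] 0.0
high 0.5 1 [-1.26  0.26  2.45  1.4   1.65  2.  ] 0.0
high 0.5 0 [-1.26  0.26  2.45  1.4   1.65 -1.14] 0.0
high 0.7 1 [-1.18  0.33  2.31  1.3   1.72  2.06] 0.0
high 0.7 0 [-1.18  0.33  2.31  1.3   1.72 -1.09] 0.0
high 0.9 1 [-1.09  0.39  2.17  1.22  1.79  2.11] 0.0
high 0.9 0 [-1.09  0.39  2.17  1.22  1.79 -1.03] 0.0
coast 0.3 1 [-1.19  0.76  2.66  2.21  1.74  1.35] 0.0
coast 0.3 0 [-1.19  0.76  2.66  2.21  1.74 -1.79] 0.0
coast 0.5 1 [-1.34  0.73  2.49  1.88  1.6   1.49] 0.0
coast 0.5 0 [-1.34  0.73  2.49  1.88  1.6  -1.65] 0.0
coast 0.7 1 [-1.38  0.73  2.32  1.63  1.57  1.66] 0.0
coast 0.7 0 [-1.38  0.73  2.32  1.63  1.57 -1.48] 0.0
coast 0.9 1 [-1.38  0.75  2.15  1.44  1.6   1.8 ] 0.0
coast 0.9 0 [-1.38  0.75  2.15  1.44  1.6  -1.34] 0.0
```

The position fit is off because the base has a lateral offset: the TCP azimuth differs from q1. I continue the reorientation and collect more samples.

```bash
python3 -m handwheel '[[[0,0,-40],[0,1,0],-1],[[0,0,-40],[0,1,0],-1],[[0,0,-40],[0,1,0],-1],[[0,0,-30],[0,1,0],-1],[[0,0,0],[0,1,0],-1],[[0,0,0],[0,1,0],-1],[[0,0,0],[0,1,0],-1]]'
python3 -c "
from rig import readout;import numpy as np
s=readout.get_state();np.save('s2.npy',np.r_[s['qpos'],s['position']]);print(s['qpos'])"
python3 -m handwheel '[[[0,0,-30],[-1,0,0],-1],[[0,0,-30],[-1,0,0],-1],[[0,0,-30],[-1,0,0],-1],[[0,0,-30],[-1,0,0],-1],[[0,0,0],[-1,0,0],-1],[[0,0,0],[-1,0,0],-1]]'
python3 - <<'E'
from rig import readout
import numpy as np,re
s=readout.get_state();np.save('s3.npy',np.r_[s['qpos'],s['position']]);print(s['qpos'])
t=open("kin.py").read()
i=t.index("def fk(q,k)");j=t.index("LO=")
t=t[:i]+'''def fk(q,k):
    L1,L2,h,d,b,e,a=k; A=q[1]+q[2]
    r=a+L1*np.sin(q[1])+L2*np.sin(A)+e*np.cos(A); z=h+L1*np.cos(q[1])+L2*np.cos(A)-e*np.sin(A)
    R=fkR(q); c,s=np.cos(q[0]),np.sin(q[0]); return np.array([r*c-b*s,r*s+b*c,z])+d*R.as_matrix()[:,2],R
S=[np.array([1.12698292,.276528667,1.5060087,-1.16e-5,1.36068362,-.121034644,.18219918,.54483173,.20312714])]+[np.load(f"s{i}.npy") for i in(1,2,3)]
K=least_squares(lambda k:np.r_[np.concatenate([fk(s[:6],k)[0]-s[6:] for s in S]),1e-3*k[5:]],[.45,.45,.3,.2,.07,0,0]).x
'''+t[j:]
open("kin.py","w").write(t)
E
cat > plan.py <<'E'
from kin import *
np.set_printoptions(precision=3,suppress=True)
print(K,[np.abs(fk(s[:6],K)[0]-s[6:]).max() for s in S])
for nm,c,z in(("glue",np.array([.5655,.111]),.062),("high",np.array([.5,.0]),.32),("coast",np.array([.560,-.362]),.068)):
  for rel in(.3,.5,.7,.9):
   for xd in(1,0):
    b=np.arctan2(c[1],c[0]);az=b+rel;R=tool(az,xd);p=np.r_[c,z]+.019*R.as_matrix()[:,2]
    q,e=min((ik(p,R,np.array([b-.2,.6,1.6,g,1,w])) for g in(1.5,2.3) for w in(-2,-.5,.5,2)),key=lambda t:t[1])
    print(nm,rel,xd,q,round(e,4))
E
python3 plan.py
```

```text
clock: 1.98
position: [0.3027, 0.5052, 0.3256]
ee_rot: [0.699, -0.114, -0.697, -0.114]
contact_force: [0.6, -0.3, 0.3]
width: 0.0853
gripper_force: 0.0
[ 0.42403919  0.76949618  1.33059209  1.07552154  2.25809902 -0.70761446]
clock: 2.72
position: [0.4088, 0.4498, 0.3254]
ee_rot: [-0.628, 0.326, 0.628, 0.325]
contact_force: [0.3, -0.5, -0.0]
width: 0.0851
gripper_force: 0.0
[ 0.09415652  0.62245332  1.66712004  1.2092263   1.95424072 -0.78904341]
[ 0.63   0.421  0.137  0.392  0.069  0.06  -0.   ] [np.float64(4.5685629390668225e-08), np.float64(2.9228183873186708e-08), np.float64(1.0016819002034438e-07), np.float64(1.7079444342149586e-07)]
glue 0.3 1 [-0.567  1.371  2.7    1.875  1.964  0.701] 0.0173
glue 0.3 0 [-0.567  1.371  2.7    1.875  1.964 -2.441] 0.0173
glue 0.5 1 [-0.657  1.173  2.55   1.755  1.691  1.   ] 0.0
glue 0.5 0 [-0.657  1.173  2.55   1.755  1.691 -2.142] 0.0
glue 0.7 1 [-0.681  1.051  2.373  1.567  1.57   1.288] 0.0
glue 0.7 0 [-0.681  1.051  2.373  1.567  1.57  -1.854] 0.0
glue 0.9 1 [-0.664  0.995  2.198  1.384  1.561  1.52 ] 0.0
glue 0.9 0 [-0.664  0.995  2.198  
[... 282 characters left out ...]
058  0.335  2.408  1.398  1.643  1.963] 0.0
high 0.7 0 [-1.058  0.335  2.408  1.398  1.643 -1.178] 0.0
high 0.9 1 [-1.004  0.393  2.248  1.276  1.728  2.048] 0.0
high 0.9 0 [-1.004  0.393  2.248  1.276  1.728 -1.094] 0.0
coast 0.3 1 [-1.127  1.107  2.495  2.235  1.867  1.214] 0.0
coast 0.3 0 [-1.127  1.107  2.495  2.235  1.867 -1.928] 0.0
coast 0.5 1 [-1.24   1.029  2.361  1.964  1.668  1.341] 0.0
coast 0.5 0 [-1.24   1.029  2.361  1.964  1.668 -1.8  ] 0.0
coast 0.7 1 [-1.29   0.983  2.202  1.725  1.577  1.528] 0.0
coast 0.7 0 [-1.29   0.983  2.202  1.725  1.577 -1.613] 0.0
coast 0.9 1 [-1.298  0.969  2.029  1.518  1.578  1.714] 0.0
coast 0.9 0 [-1.298  0.969  2.029  1.518  1.578 -1.428] 0.0
```

The kinematic model is now exact (errors under 1 µm). The wrist sits 0.39 m behind the TCP, so a level tool would bring it too near the bench. I'll grip pitched down about 23° instead, and level the tool in the air for the flip.

```bash
cat > plan.py <<'E'
from kin import *
np.set_printoptions(precision=2,suppress=True)
def wr(q):
    A=q[1]+q[2];L1=K[0];c,s=np.cos(q[0]),np.sin(q[0]);r=L1*np.sin(q[1]);return np.array([r*c,r*s,K[2]+L1*np.cos(q[1])])
if __name__=="__main__":
 for nm,c,z in(("glue",np.array([.5655,.111]),.062),("high",np.array([.56,.0]),.32),("high2",np.array([.56,-.3]),.32),("coast",np.array([.560,-.362]),.068)):
  for rel in(.3,.5,.7):
   for xd,pit in((0,.4),(0,0),(1,0)):
    if pit==0 and nm[0]!='h':continue
    b=np.arctan2(c[1],c[0]);az=b+rel;R=tool(az,xd,pit);p=np.r_[c,z]+.019*R.as_matrix()[:,2]
    q,e=min((ik(p,R,np.array([b-.2,.6,1.6,g,1,w])) for g in(1.5,2.3) for w in(-2,-.5,.5,2)),key=lambda t:t[1])
    print(nm,rel,xd,pit,q,round(e,4),'wrist',p-.392*R.as_matrix()[:,2],'elbow',wr(q))
 s=S[-1];print(quat([-0.628, 0.326, 0.628, 0.325]).as_matrix())
E
python3 plan.py
```

```text
glue 0.3 0 0.4 [-0.46  0.75  2.66  2.26  1.34 -1.8 ] 0.0 wrist [ 0.26 -0.05  0.21] elbow [ 0.39 -0.19  0.6 ]
glue 0.5 0 0.4 [-0.56  0.69  2.52  1.91  1.19 -1.63] 0.0 wrist [ 0.3  -0.11  0.21] elbow [ 0.34 -0.21  0.62]
glue 0.7 0 0.4 [-0.6   0.66  2.36  1.6   1.16 -1.44] 0.0 wrist [ 0.35 -0.16  0.21] elbow [ 0.32 -0.22  0.63]
high 0.3 0 0.4 [-0.69 -0.1   2.3   1.55  0.88 -0.51] 0.0 wrist [ 0.23 -0.1   0.47] elbow [-0.05  0.04  0.76]
high 0.3 0 0 [-0.8   0.28  2.61  2.03  1.45 -1.34] 0.0 wrist [ 0.2  -0.11  0.32] elbow [ 0.12 -0.12  0.74]
high 0.3 1 0 [-0.8   0.28  2.61  2.03  1.45  1.8 ] 0.0 wrist [ 0.2  -0.11  0.32] elbow [ 0.12 -0.12  0.74]
high 0.5 0 0.4 [-0.8  -0.    2.22  1.39  1.12 -0.55] 0.0 wrist [ 0.26 -0.16  0.47] elbow [-0.    0.    0.77]
high 0.5 0 0 [-0.89  0.31  2.47  1.74  1.51 -1.22] 0.0 wrist [ 0.23 -0.18  0.32] elbow [ 0.12 -0.15  0.74]
high 0.5 1 0 [-0.89  0.31  2.47  1.74  1.51  1.92] 0.0 wrist [ 0.23 -0.18  0.32] elbow [ 0.12 -0.15  0.74]
high 0.7 0 0.4 [-0.83  0.1   2.11  1.27  1.31 -0.58] 0.0 wrist [ 0.3  -0.22  0.47] elbow [ 0.04 -0.04  0.76]
high 0.7 0 0 [-0.9
[... 867 characters left out ...]
.19  0.19  1.99  1.32  1.21 -0.53] 0.0 wrist [ 0.22 -0.37  0.47] elbow [ 0.04 -0.11  0.76]
high2 0.7 0 0 [-1.26  0.42  2.19  1.66  1.52 -1.04] 0.0 wrist [ 0.2  -0.38  0.32] elbow [ 0.08 -0.24  0.71]
high2 0.7 1 0 [-1.26  0.42  2.19  1.66  1.52  2.11] 0.0 wrist [ 0.2  -0.38  0.32] elbow [ 0.08 -0.24  0.71]
coast 0.3 0 0.4 [-1.06  0.65  2.43  2.33  1.13 -1.52] 0.0 wrist [ 0.23 -0.27  0.21] elbow [ 0.19 -0.33  0.64]
coast 0.5 0 0.4 [-1.17  0.65  2.32  1.97  1.1  -1.4 ] 0.0 wrist [ 0.22 -0.34  0.21] elbow [ 0.15 -0.35  0.64]
coast 0.7 0 0.4 [-1.23  0.66  2.18  1.65  1.12 -1.24] 0.0 wrist [ 0.22 -0.41  0.21] elbow [ 0.13 -0.36  0.63]
[[ 0.    0.82 -0.58]
 [ 0.    0.58  0.82]
 [ 1.   -0.   -0.  ]]
```

```bash
cat > rows.py <<'E'
from kin import *
from plan import wr
from rig import readout
import sys
def work(p1,R1,n,p0=None,R0=None,show=True):
    """tool-frame rows from the current pose to p1,R1 in n equal steps, with joint check"""
    s=readout.get_state();q=s["qpos"]
    if p0 is None:p0,R0=fk(q,K)
    w=(R0.inv()*R1).as_rotvec();P,R=p0,R0;mx=0
    for i in range(n):
        sh=R.inv().apply((p1-p0)/n)*1e3
        print(sh.round(1).tolist(),(np.degrees(w)/n/6).round(2).tolist(),end=' ')
        P=P+(p1-p0)/n;R=R0*Rn.from_rotvec(w*(i+1)/n)
        q2,e=ik(P,R,q);print('dq',round(float(np.abs(q2-q).max()/.125),2),'e',round(e,4));q=q2
    print('q',q.round(2))
    return P,R
E
python3 - <<'E'
from rows import *
az=.70
g=np.array([.5655,.111,.062])
Rg=tool(az,0,.4);zt=Rg.as_matrix()[:,2]
pre=g+(.019-.11)*zt
print(pre,g+.019*zt)
hi=np.r_[pre[:2],.27]
a=work(hi,tool(az,0,0),16)
b=work(pre+[0,0,0],Rg,8,*a)
E
```

```text
[0.5  0.06 0.1 ] [0.58 0.12 0.05]
[-3.5, -9.4, -23.4] [-0.89, 0.0, -0.0] dq 0.65 e 0.0
[-3.5, -7.2, -24.2] [-0.89, 0.0, -0.0] dq 0.61 e 0.0
[-3.5, -5.0, -24.7] [-0.89, 0.0, -0.0] dq 0.58 e 0.0
[-3.5, -2.6, -25.1] [-0.89, 0.0, -0.0] dq 0.58 e 0.0
[-3.5, -0.3, -25.2] [-0.89, 0.0, -0.0] dq 0.59 e 0.0
[-3.5, 2.0, -25.1] [-0.89, 0.0, -0.0] dq 0.6 e 0.0
[-3.5, 4.4, -24.8] [-0.89, 0.0, -0.0] dq 0.6 e 0.0
[-3.5, 6.6, -24.3] [-0.89, 0.0, -0.0] dq 0.6 e 0.0
[-3.5, 8.9, -23.6] [-0.89, 0.0, -0.0] dq 0.6 e 0.0
[-3.5, 11.0, -22.7] [-0.89, 0.0, -0.0] dq 0.59 e 0.0
[-3.5, 13.1, -21.6] [-0.89, 0.0, -0.0] dq 0.58 e 0.0
[-3.5, 15.0, -20.3] [-0.89, 0.0, -0.0] dq 0.56 e 0.0
[-3.5, 16.8, -18.8] [-0.89, 0.0, -0.0] dq 0.54 e 0.0
[-3.5, 18.5, -17.1] [-0.89, 0.0, -0.0] dq 0.51 e 0.0
[-3.5, 20.0, -15.3] [-0.89, 0.0, -0.0] dq 0.47 e 0.0
[-3.5, 21.3, -13.4] [-0.89, 0.0, -0.0] dq 0.43 e 0.0
q [-1.02  0.48  2.56  1.42  1.59 -1.47]
[-21.6, 0.0, -0.0] [-0.0, -0.48, 0.0] dq 8.9 e 0.0
[-21.5, 0.0, 1.1] [-0.0, -0.48, 0.0] dq 0.41 e 0.0
[-21.5, 0.0, 2.2] [-0.0, -0.48, 0.0] dq 0.42 e 0.0
[-21.3, 0.0, 3.2] [-0.0, -0.48, 0.0] dq 0.42 e 0.0
[-21.1, 0.0, 4.3] [-0.0, -0.48, 0.0] dq 0.42 e 0.0
[-20.9, 0.0, 5.3] [-0.0, -0.48, 0.0] dq 0.42 e 0.0
[-20.6, 0.0, 6.4] [-0.0, -0.48, 0.0] dq 0.41 e 0.0
[-20.3, 0.0, 7.4] [-0.0, -0.48, 0.0] dq 0.41 e 0.0
q [-0.91  0.56  2.57  1.53  1.17 -1.56]
```

```bash
python3 -m handwheel '[[[-3.5,-9,-23],[-0.9,0,0],-1],[[-3.5,-7,-24],[-0.9,0,0],-1],[[-3.5,-5,-25],[-0.9,0,0],-1],[[-3.5,-3,-25],[-0.9,0,0],-1],[[-3.5,0,-25],[-0.9,0,0],-1],[[-3.5,2,-25],[-0.9,0,0],-1],[[-3.5,4,-25],[-0.9,0,0],-1],[[-3.5,7,-24],[-0.9,0,0],-1],[[-3.5,9,-24],[-0.9,0,0],-1],[[-3.5,11,-23],[-0.9,0,0],-1],[[-3.5,13,-22],[-0.9,0,0],-1],[[-3.5,15,-20],[-0.9,0,0],-1],[[-3.5,17,-19],[-0.9,0,0],-1],[[-3.5,18,-17],[-0.9,0,0],-1],[[-3.5,20,-15],[-0.9,0,0],-1],[[-3.5,21,-13],[-0.9,0,0],-1]]'
python3 - <<'E'
from rows import *
g=np.array([.5655,.111,.062]);Rg=tool(.70,0,.4);zt=Rg.as_matrix()[:,2]
b=work(g+(.019-.11)*zt,Rg,8)
E
```

```text
clock: 4.72
position: [0.4985, 0.0569, 0.2697]
ee_rot: [-0.235, 0.667, 0.236, 0.666]
contact_force: [0.5, 0.8, 0.6]
width: 0.0852
gripper_force: 0.0
[-21.5, 0.2, 0.3] [0.02, -0.48, -0.0] dq 0.41 e 0.0
[-21.5, 0.2, 1.4] [0.02, -0.48, -0.0] dq 0.41 e 0.0
[-21.4, 0.2, 2.5] [0.02, -0.48, -0.0] dq 0.41 e 0.0
[-21.2, 0.2, 3.5] [0.02, -0.48, -0.0] dq 0.41 e 0.0
[-21.0, 0.2, 4.6] [0.02, -0.48, -0.0] dq 0.41 e 0.0
[-20.8, 0.2, 5.6] [0.02, -0.48, -0.0] dq 0.41 e 0.0
[-20.5, 0.2, 6.6] [0.02, -0.48, -0.0] dq 0.41 e 0.0
[-20.1, 0.2, 7.7] [0.02, -0.48, -0.0] dq 0.41 e 0.0
q [-0.91  0.56  2.57  1.53  1.17 -1.56]
```

```bash
python3 -m handwheel '[[[-21.5,0,0.5],[0,-0.48,0],-1],[[-21.5,0,1.5],[0,-0.48,0],-1],[[-21.5,0,2.5],[0,-0.48,0],-1],[[-21,0,3.5],[0,-0.48,0],-1],[[-21,0,4.5],[0,-0.48,0],-1],[[-21,0,5.5],[0,-0.48,0],-1],[[-20.5,0,6.5],[0,-0.48,0],-1],[[-20,0,7.5],[0,-0.48,0],-1],[[0,0,0],[0,0,0],-1]]'
python3 - <<'E'
from rows import *
from h import *
s=readout.get_state();R=quat(s["ee_rot"]);g=np.array([.5655,.111,.062])
print("remaining (tool mm) to grasp", R.inv().apply(g-(s["position"]-.019*R.as_matrix()[:,2]))*1e3, R.as_matrix()[:,2])
a=vision.get_image("top")[130:270,160:340];b=vision.get_image("side")[90:300,180:400]
cv2.imwrite("pics/pre.png",np.hstack([cv2.resize(a,(400,311)),cv2.copyMakeBorder(cv2.resize(b,(326,311)),0,0,0,0,0)]))
E
```

```text
clock: 5.85
position: [0.4999, 0.0597, 0.0979]
ee_rot: [-0.185, 0.786, 0.279, 0.52]
contact_force: [-0.7, 0.7, 0.7]
width: 0.0853
gripper_force: 0.0
remaining (tool mm) to grasp [ -0.46   1.62 109.67] [ 0.71  0.58 -0.39]
```

View pics/pre.png

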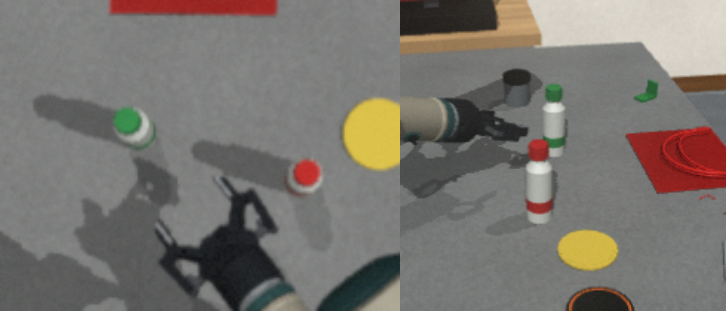

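The bottle (crop 133,128) lies between the open fingers (tips at 165,228 and 218,182), and the cleaner is clear. I advance and close.

```bash
python3 -m handwheel '[[[0,0.5,18],[0,0,0],-1],[[0,0.5,18],[0,0,0],-1],[[0,0.5,18],[0,0,0],-1],[[0,0,18],[0,0,0],-1],[[0,0,18],[0,0,0],-1],[[0,0,12],[0,0,0],-1],[[0,0,7],[0,0,0],-1],[[0,0,0],[0,0,0],-1]]'
python3 -m handwheel '[[[0,0,0],[0,0,0],0],[[0,0,0],[0,0,0],0.1],[[0,0,0],[0,0,0],0.3],[[0,0,0],[0,0,0],1],[[0,0,0],[0,0,0],1],[[0,0,0],[0,0,0],1]]' 35
```

```text
clock: 6.95
position: [0.5786, 0.1218, 0.0556]
ee_rot: [-0.185, 0.786, 0.279, 0.52]
contact_force: [-0.2, 0.2, 0.2]
width: 0.0853
gripper_force: 0.0
clock: 7.7
position: [0.5791, 0.1214, 0.0562]
ee_rot: [-0.184, 0.786, 0.279, 0.521]
contact_force: [-0.4, -2.6, 5.3]
width: 0.0368
gripper_force: 29.5
```

```bash
python3 -m handwheel '[[[0,0,0],[0,0,0],1],[[0,0,0],[0,0,0],1]]'
python3 - <<'E'
from rows import *
from h import *
a=vision.get_image("top")[150:250,180:290];b=vision.get_image("side")[130:220,230:330]
cv2.imwrite("pics/gr.png",np.hstack([cv2.resize(a,(396,360),interpolation=2),cv2.resize(b,(400,360),interpolation=2)]))
for n,z in(("top",.15),("side",.137)):
    c=blobs(vision.get_image(n),(45,90,40),(85,255,255),(195,165,245,210) if n=="top" else (265,135,305,168))[0]
    print(n,cv2.boundingRect(c),ray(n,cv2.fitEllipse(c)[0],z))
E
```

```text
clock: 7.95
position: [0.5791, 0.1214, 0.0562]
ee_rot: [-0.184, 0.786, 0.279, 0.521]
contact_force: [-0.7, -3.4, 5.2]
width: 0.0366
gripper_force: 29.6
top (209, 178, 13, 12) [0.57 0.11 0.15]
side (278, 146, 11, 12) [0.56 0.12 0.14]
```

View pics/gr.png

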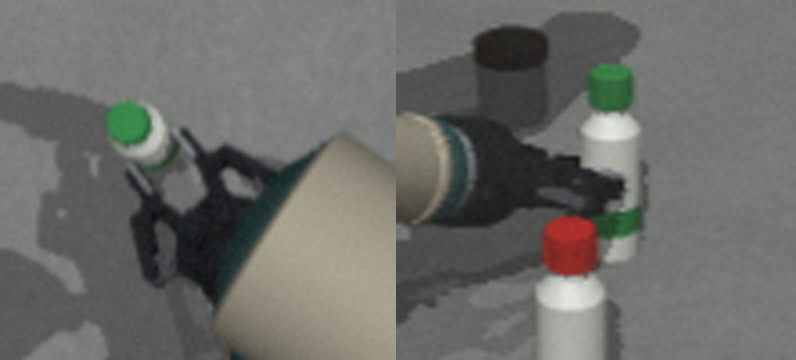

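The fingers seem to hold the near side of the body (width 37 mm is less than 46), so the grip is too shallow. I open, measure again and go deeper.

```bash
python3 -m handwheel '[[[0,0,0],[0,0,0],0.1],[[0,0,0],[0,0,0],-1],[[0,0,0],[0,0,0],-1],[[0,0,0],[0,0,0],-1]]'
python3 - <<'E'
from rows import *
from h import *
np.set_printoptions(precision=4,suppress=True)
s=readout.get_state();R=quat(s["ee_rot"])
for n,z in(("top",.15),("side",.137)):
    c=blobs(vision.get_image(n),(45,90,40),(85,255,255),(195,165,245,210) if n=="top" else (265,135,305,168))[0]
    g=ray(n,cv2.fitEllipse(c)[0],z);g[2]=.062;print(n,g,R.inv().apply(g-(s["position"]-.019*R.as_matrix()[:,2]))*1e3)
E
```

```text
clock: 8.65
position: [0.5783, 0.1219, 0.0552]
ee_rot: [-0.185, 0.786, 0.279, 0.519]
contact_force: [-0.3, -0.6, 0.1]
width: 0.0853
gripper_force: 0.0
top [0.5668 0.1099 0.062 ] [-0.1935  2.1315  1.1659]
side [0.5648 0.1138 0.062 ] [ 0.1514 -2.2767  1.9822]
```

```bash
python3 -m handwheel '[[[2,0,5],[0,0,0],-1],[[2,0,5],[0,0,0],-1],[[0,0,0],[0,0,0],0],[[0,0,0],[0,0,0],0.2],[[0,0,0],[0,0,0],0.4],[[0,0,0],[0,0,0],1],[[0,0,0],[0,0,0],1],[[0,0,0],[0,0,0],1]]' 35
```

```text
clock: 9.75
position: [0.5872, 0.1282, 0.0557]
ee_rot: [-0.184, 0.786, 0.279, 0.52]
contact_force: [-0.3, -1.9, 2.2]
width: 0.0436
gripper_force: 35.2
```

Better (43.6 mm at 35 N). I go a little deeper for a full-diameter grip.

```bash
python3 -m handwheel '[[[0,0,0],[0,0,0],0],[[0,0,0],[0,0,0],-0.5],[[0,0,0],[0,0,0],-0.5],[[2,0,4],[0,0,0],-0.5],[[2,0,4],[0,0,0],-0.5],[[0,0,0],[0,0,0],0],[[0,0,0],[0,0,0],0.2],[[0,0,0],[0,0,0],1],[[0,0,0],[0,0,0],1],[[0,0,0],[0,0,0],1]]' 35
python3 - <<'E'
from rows import *
from h import *
np.set_printoptions(precision=4,suppress=True)
s=readout.get_state();R=quat(s["ee_rot"])
for n,z in(("top",.15),("side",.137)):
    c=blobs(vision.get_image(n),(45,90,40),(85,255,255),(195,165,245,210) if n=="top" else (265,135,305,168))[0]
    g=ray(n,cv2.fitEllipse(c)[0],z);g[2]=.062;print(n,g,R.inv().apply(g-(s["position"]-.019*R.as_matrix()[:,2]))*1e3)
E
```

```text
clock: 11.0
position: [0.5939, 0.1341, 0.0561]
ee_rot: [-0.185, 0.786, 0.279, 0.52]
contact_force: [-0.1, -0.1, 1.6]
width: 0.0447
gripper_force: 35.7
top [0.5647 0.1134 0.062 ] [ -8.5407  -2.4274 -16.1616]
side [0.5627 0.1166 0.062 ] [ -8.3798  -6.1615 -15.7819]
```

The grip is good now. I lift and level the tool, using computed rows.

```bash
python3 - <<'E'
from rows import *
s=readout.get_state();p,R=s["position"],quat(s["ee_rot"])
print(R.inv().apply([0,0,30]))
a=work(np.array([.57,.10,.33]),tool(.70,0,-.1),12,p+[0,0,.03],R)
a=work(a[0],a[1]*Rn.from_rotvec([0,0,np.pi/2]),5,*a)
a=work(a[0],a[1]*Rn.from_rotvec([0,0,np.pi/2]),5,*a)
E
```

```text
[ 27.61   0.   -11.72]
[17.4, 0.9, -11.0] [0.01, 0.4, -0.0] dq 1.03 e 0.0
[17.8, 0.9, -10.3] [0.01, 0.4, -0.0] dq 0.33 e 0.0
[18.3, 0.9, -9.5] [0.01, 0.4, -0.0] dq 0.33 e 0.0
[18.6, 0.9, -8.8] [0.01, 0.4, -0.0] dq 0.33 e 0.0
[19.0, 0.9, -8.0] [0.01, 0.4, -0.0] dq 0.33 e 0.0
[19.3, 0.9, -7.2] [0.01, 0.4, -0.0] dq 0.33 e 0.0
[19.6, 0.9, -6.4] [0.01, 0.4, -0.0] dq 0.33 e 0.0
[19.8, 0.9, -5.5] [0.01, 0.4, -0.0] dq 0.33 e 0.0
[20.1, 0.9, -4.7] [0.01, 0.4, -0.0] dq 0.33 e 0.0
[20.2, 0.9, -3.9] [0.01, 0.4, -0.0] dq 0.33 e 0.0
[20.4, 0.9, -3.0] [0.01, 0.4, -0.0] dq 0.32 e 0.0
[20.5, 0.9, -2.2] [0.01, 0.4, -0.0] dq 0.32 e 0.0
q [-0.73  0.41  2.47  1.73  1.63 -1.31]
[0.0, 0.0, 0.0] [0.0, 0.0, 3.0] dq 4.83 e 0.0
[0.0, 0.0, 0.0] [0.0, 0.0, 3.0] dq 2.51 e 0.0
[0.0, 0.0, 0.0] [0.0, 0.0, 3.0] dq 2.51 e 0.0
[0.0, 0.0, 0.0] [0.0, 0.0, 3.0] dq 2.51 e 0.0
[0.0, 0.0, 0.0] [0.0, 0.0, 3.0] dq 2.51 e 0.0
q [-0.73  0.41  2.47  1.73  1.63  0.26]
[0.0, 0.0, 0.0] [0.0, -0.0, 3.0] dq 17.39 e 0.0
[0.0, 0.0, 0.0] [0.0, -0.0, 3.0] dq 2.51 e 0.0
[0.0, 0.0, 0.0] [0.0, -0.0, 3.0] dq 2.51 e 0.0
[0.0, 0.0, 0.0] [0.0, -0.0, 3.0] dq 2.51 e 0.0
[0.0, 0.0, 0.0] [0.0, -0.0, 3.0] dq 2.51 e 0.0
q [-0.73  0.41  2.47  1.73  1.63  1.83]
```

```bash
python3 -m handwheel '[[[7,0,-3],[0,0,0],1],[[10,0,-4],[0,0,0],1],[[11,0,-5],[0,0,0],1]]'
```

```text
clock: 11.48
position: [0.5931, 0.134, 0.0856]
ee_rot: [-0.185, 0.787, 0.279, 0.518]
contact_force: [-0.5, -0.6, -2.7]
width: 0.0452
gripper_force: 35.8
```

```bash
python3 -m handwheel '[[[17.5,1,-11],[0,0.4,0],1],[[18,1,-10],[0,0.4,0],1],[[18,1,-9.5],[0,0.4,0],1],[[18.5,1,-9],[0,0.4,0],1],[[19,1,-8],[0,0.4,0],1],[[19,1,-7],[0,0.4,0],1],[[19.5,1,-6.5],[0,0.4,0],1],[[20,1,-5.5],[0,0.4,0],1],[[20,1,-4.5],[0,0.4,0],1],[[20,1,-4],[0,0.4,0],1],[[20.5,1,-3],[0,0.4,0],1],[[20.5,1,-2],[0,0.4,0],1],[[0,0,0],[0,0,0],1]]' 40
python3 - <<'E'
from h import *
b=vision.get_image("side")[30:240,150:430]
cv2.imwrite("pics/lift.png",cv2.resize(b,(560,420)))
E
```

```text
clock: 13.1
position: [0.5702, 0.0998, 0.3291]
ee_rot: [-0.248, 0.633, 0.225, 0.698]
contact_force: [0.3, 0.1, -3.3]
width: 0.0449
gripper_force: 42.3
```

View pics/lift.png

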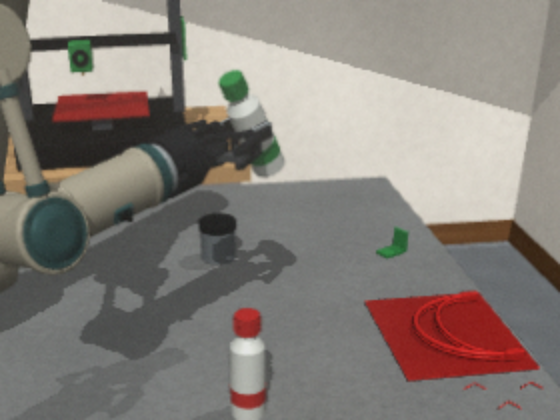

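The bottle (cap at 235,85) is held firmly and leans back with the tool, as planned. Now the roll of 180°.

```bash
python3 -m handwheel '[[[0,0,0],[0,0,0.5],1],[[0,0,0],[0,0,1],1],[[0,0,0],[0,0,1],1],[[0,0,0],[0,0,1],1],[[0,0,0],[0,0,1],1],[[0,0,0],[0,0,1],1],[[0,0,0],[0,0,1],1],[[0,0,0],[0,0,1],1],[[0,0,0],[0,0,1],1],[[0,0,0],[0,0,1],1],[[0,0,0],[0,0,1],1],[[0,0,0],[0,0,1],1],[[0,0,0],[0,0,1],1],[[0,0,0],[0,0,1],1],[[0,0,0],[0,0,1],1],[[0,0,0],[0,0,1],1]]'
python3 -m handwheel '[[[0,0,0],[0,0,1],1],[[0,0,0],[0,0,1],1],[[0,0,0],[0,0,1],1],[[0,0,0],[0,0,1],1],[[0,0,0],[0,0,1],1],[[0,0,0],[0,0,1],1],[[0,0,0],[0,0,1],1],[[0,0,0],[0,0,1],1],[[0,0,0],[0,0,1],1],[[0,0,0],[0,0,1],1],[[0,0,0],[0,0,1],1],[[0,0,0],[0,0,1],1],[[0,0,0],[0,0,1],1],[[0,0,0],[0,0,1],1],[[0,0,0],[0,0,0.5],1]]'
python3 - <<'E'
from h import *
b=vision.get_image("side")[30:240,150:430]
cv2.imwrite("pics/flip.png",cv2.resize(b,(560,420)))
print(readout.get_state()["qpos"])
E
```

```text
clock: 15.15
position: [0.5704, 0.0999, 0.3284]
ee_rot: [0.678, -0.598, 0.306, -0.299]
contact_force: [-0.3, 0.1, -2.9]
width: 0.0443
gripper_force: 42.3
clock: 17.02
position: [0.5704, 0.0999, 0.3284]
ee_rot: [0.698, -0.224, 0.633, 0.249]
contact_force: [0.2, -0.3, -3.7]
width: 0.0445
gripper_force: 42.3
[-0.72916861  0.41386808  2.48184079  1.74833773  1.62726369  1.81768444]
```

View pics/flip.png

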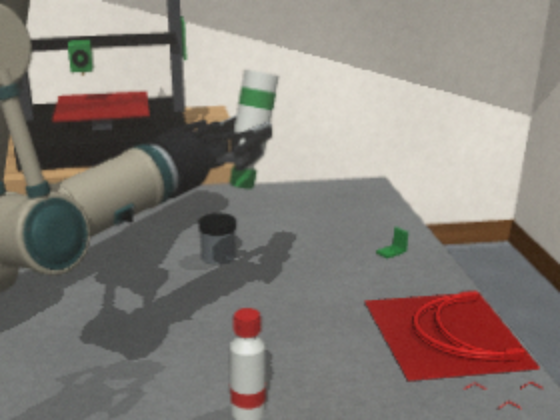

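The bottle is inverted: cap at (243,178), base up at (258,80). I hold 1.25 s, then roll back.

```bash
python3 -m handwheel '[[[0,0,0],[0,0,0],1],[[0,0,0],[0,0,0],1],[[0,0,0],[0,0,0],1],[[0,0,0],[0,0,0],1],[[0,0,0],[0,0,0],1],[[0,0,0],[0,0,0],1],[[0,0,0],[0,0,0],1],[[0,0,0],[0,0,0],1],[[0,0,0],[0,0,0],1],[[0,0,0],[0,0,0],1],[[0,0,0],[0,0,-0.5],1],[[0,0,0],[0,0,-1],1],[[0,0,0],[0,0,-1],1],[[0,0,0],[0,0,-1],1],[[0,0,0],[0,0,-1],1],[[0,0,0],[0,0,-1],1],[[0,0,0],[0,0,-1],1],[[0,0,0],[0,0,-1],1]]'
python3 -m handwheel '[[[0,0,0],[0,0,-1],1],[[0,0,0],[0,0,-1],1],[[0,0,0],[0,0,-1],1],[[0,0,0],[0,0,-1],1],[[0,0,0],[0,0,-1],1],[[0,0,0],[0,0,-1],1],[[0,0,0],[0,0,-1],1],[[0,0,0],[0,0,-1],1],[[0,0,0],[0,0,-1],1],[[0,0,0],[0,0,-1],1],[[0,0,0],[0,0,-1],1],[[0,0,0],[0,0,-1],1],[[0,0,0],[0,0,-1],1],[[0,0,0],[0,0,-1],1],[[0,0,0],[0,0,-1],1],[[0,0,0],[0,0,-1],1],[[0,0,0],[0,0,-1],1],[[0,0,0],[0,0,-1],1],[[0,0,0],[0,0,-1],1],[[0,0,0],[0,0,-1],1]]'
python3 -m handwheel '[[[0,0,0],[0,0,-1],1],[[0,0,0],[0,0,-1],1],[[0,0,0],[0,0,-0.5],1]]'
python3 - <<'E'
from rows import *
# bottle axis in tool: at grasp tool pose pos0,R0; bottle base (~.5642,.1145,0)
R0=quat([-0.185,.786,.279,.52]);p0=np.array([.5939,.1341,.0561])
off=R0.inv().apply(np.array([.5637,.114,0])-p0);print("base in tool",off,"axis in tool",R0.inv().apply([0,0,1]))
np.save("off.npy",off)
az=-.05;c=np.array([.5598,-.3622,.0053])
Rt=tool(az,0,0)
# Orientation: yaw R0 about world z to az
z=R0.as_matrix()[:,2];R1=Rn.from_euler('z',az-np.arctan2(z[1],z[0]))*R0
pt=c-R1.apply(off);print(pt,R1.as_quat())
a=work(np.r_[pt[:2]+[0,.0],pt[2]+.12],R1,16)
E
```

```text
clock: 19.32
position: [0.5705, 0.0995, 0.3297]
ee_rot: [0.741, -0.45, 0.497, -0.039]
contact_force: [-0.9, -0.6, -2.8]
width: 0.0443
gripper_force: 42.3
clock: 21.82
position: [0.5705, 0.0995, 0.3297]
ee_rot: [-0.336, 0.656, 0.141, 0.661]
contact_force: [0.7, -0.1, -2.4]
width: 0.0444
gripper_force: 42.3
clock: 22.2
position: [0.5705, 0.0995, 0.3297]
ee_rot: [-0.248, 0.632, 0.225, 0.699]
contact_force: [0.2, 0.7, -1.3]
width: 0.0445
gripper_force: 42.3
base in tool [-0.07 -0.   -0.01] axis in tool [ 0.92 -0.   -0.39]
[ 0.6  -0.37  0.06] [ 0.83 -0.02  0.55  0.01]
[-7.5, 23.6, -18.0] [-0.44, -0.29, 0.07] dq 0.5 e 0.0
[-7.9, 24.5, -16.7] [-0.44, -0.29, 0.07] dq 0.46 e 0.0
[-8.2, 25.3, -15.3] [-0.44, -0.29, 0.07] dq 0.42 e 0.0
[-8.5, 26.0, -13.9] [-0.44, -0.29, 0.07] dq 0.37 e 0.0
[-8.7, 26.7, -12.4] [-0.44, -0.29, 0.07] dq 0.33 e 0.0
[-8.8, 27.3, -10.9] [-0.44, -0.29, 0.07] dq 0.29 e 0.0
[-8.9, 27.8, -9.4] [-0.44, -0.29, 0.07] dq 0.3 e 0.0
[-9.0, 28.2, -7.9] [-0.44, -0.29, 0.07] dq 0.31 e 0.0
[-9.0, 28.6, -6.3] [-0.44, -0.29, 0.07] dq 0.33 e 0.0
[-9.0, 28.9, -4.7] [-0.44, -0.29, 0.07] dq 0.35 e 0.0
[-8.9, 29.2, -3.1] [-0.44, -0.29, 0.07] dq 0.36 e 0.0
[-8.7, 29.4, -1.5] [-0.44, -0.29, 0.07] dq 0.38 e 0.0
[-8.5, 29.4, 0.1] [-0.44, -0.29, 0.07] dq 0.4 e 0.0
[-8.3, 29.5, 1.7] [-0.44, -0.29, 0.07] dq 0.42 e 0.0
[-8.0, 29.4, 3.3] [-0.44, -0.29, 0.07] dq 0.43 e 0.0
[-7.7, 29.3, 4.9] [-0.44, -0.29, 0.07] dq 0.45 e 0.0
q [-1.14  0.38  2.18  1.74  0.98 -0.95]
```

I carry at height first, with little descent, then correct.

```bash
python3 -m handwheel '[[[-1,23.5,-18],[-0.44,-0.29,0.07],1],[[-1,24.5,-16.5],[-0.44,-0.29,0.07],1],[[-1,25.5,-15.5],[-0.44,-0.29,0.07],1],[[-1,26,-14],[-0.44,-0.29,0.07],1],[[-1,26.5,-12.5],[-0.44,-0.29,0.07],1],[[-1,27.5,-11],[-0.44,-0.29,0.07],1],[[-1,28,-9.5],[-0.44,-0.29,0.07],1],[[-1,28,-8],[-0.44,-0.29,0.07],1],[[-1,28.5,-6.5],[-0.44,-0.29,0.07],1],[[-1,29,-5],[-0.44,-0.29,0.07],1],[[-1,29,-3],[-0.44,-0.29,0.07],1],[[-9,29.5,-1.5],[-0.44,-0.29,0.07],1],[[-9,29.5,0],[-0.44,-0.29,0.07],1],[[-9,29.5,1.5],[-0.44,-0.29,0.07],1],[[-9,29.5,3.5],[-0.44,-0.29,0.07],1],[[-8,29.5,5],[-0.44,-0.29,0.07],1],[[0,0,0],[0,0,0],1]]'
cat > place.py <<'E'
from rows import *
from h import *
import sys
np.set_printoptions(precision=4,suppress=True)
H=float(sys.argv[1]);n=int(sys.argv[2])
R0=quat([-0.185,.786,.279,.52]);off=np.load("off.npy");c=np.array([.5598,-.3622,.0053])
s=readout.get_state();R=quat(s["ee_rot"]);z=R.as_matrix()[:,2];z0=R0.as_matrix()[:,2]
R1=Rn.from_euler('z',np.arctan2(z[1],z[0])-np.arctan2(z0[1],z0[0]))*R0
b=s["position"]+R.apply(off);print("base now (by tool)",b,"axis",R.apply(R0.inv().apply([0,0,1])))
cap=s["position"]+R.apply(off+R0.inv().apply([0,0,.15]))
for nme in("top","side"):
    # green cap: predicted pixel, then nearest blob
    im=vision.get_image(nme);u=proj(nme,cap);x,y=u.astype(int)
    cs=blobs(im,(45,90,40),(85,255,255),(x-15,y-15,x+15,y+15))
    print(nme,"cap pred px",u,[(cv2.boundingRect(k),np.array(cv2.fitEllipse(k)[0])) for k in cs[:2] if len(k)>8])
    cs=[k for k in cs if len(k)>8]
    if nme=="top" and cs: print("cap seen at",ray("top",cv2.fitEllipse(cs[0])[0],cap[2]),"pred",cap)
work(c+[0,0,H]-R1.apply(off),R1,n)
E
python3 place.py 0.08 8
```

```text
clock: 24.32
position: [0.5988, -0.3696, 0.2601]
ee_rot: [0.014, 0.836, -0.024, 0.548]
contact_force: [-0.1, -0.0, -3.1]
width: 0.0446
gripper_force: 42.2
base now (by tool) [ 0.5625 -0.364   0.2044] axis [ 0.0083 -0.003   1.    ]
top cap pred px [412.5153 177.1139] [((405, 170, 15, 15), array([412.0092, 177.0086]))]
cap seen at [ 0.5639 -0.3632  0.3544] pred [ 0.5637 -0.3644  0.3544]
side cap pred px [327.663  150.0802] [((317, 147, 20, 18), array([326.6756, 156.1006])), ((338, 154, 4, 4), array([339.7678, 155.5934]))]
[-13.8, 0.0, 5.6] [-0.0, 0.01, -0.0] dq 0.44 e 0.0
[-13.8, 0.0, 5.6] [-0.0, 0.01, -0.0] dq 0.45 e 0.0
[-13.8, 0.0, 5.5] [-0.0, 0.01, -0.0] dq 0.45 e 0.0
[-13.8, 0.0, 5.5] [-0.0, 0.01, -0.0] dq 0.45 e 0.0
[-13.8, 0.0, 5.5] [-0.0, 0.01, -0.0] dq 0.45 e 0.0
[-13.8, 0.0, 5.5] [-0.0, 0.01, -0.0] dq 0.44 e 0.0
[-13.8, 0.0, 5.5] [-0.0, 0.01, -0.0] dq 0.44 e 0.0
[-13.8, 0.0, 5.5] [-0.0, 0.01, -0.0] dq 0.43 e 0.0
q [-1.14  0.47  2.22  1.82  1.   -1.09]
```

The seen cap matches the prediction within about 1 mm. I descend to about 30 mm above the coaster and check.

```bash
python3 -m handwheel '[[[-14,0,5.5],[0,0,0],1],[[-14,0,5.5],[0,0,0],1],[[-14,0,5.5],[0,0,0],1],[[-14,0,5.5],[0,0,0],1],[[-14,0,5.5],[0,0,0],1],[[-14,0,5.5],[0,0,0],1],[[-14,0,5.5],[0,0,0],1],[[-14,0,5.5],[0,0,0],1],[[-14,0,5.5],[0,0,0],1],[[-14,0,5.5],[0,0,0],1],[[-8,0,3],[0,0,0],1],[[0,0,0],[0,0,0],1]]'
python3 place.py 0.001 4
python3 - <<'E'
from h import *
a=vision.get_image("top")[140:240,320:430];b=vision.get_image("side")[190:340,240:405]
cv2.imwrite("pics/pl.png",np.hstack([cv2.resize(a,(396,360),interpolation=2),cv2.resize(b,(396,360),interpolation=2)]))
E
```

```text
clock: 25.92
position: [0.5929, -0.3684, 0.1014]
ee_rot: [0.014, 0.836, -0.025, 0.548]
contact_force: [-0.6, 0.2, -3.1]
width: 0.0446
gripper_force: 42.2
base now (by tool) [ 0.5566 -0.3627  0.0456] axis [ 0.0082 -0.0038  1.    ]
top cap pred px [392.7113 187.8628] [((386, 182, 13, 12), array([392.3929, 187.7547]))]
cap seen at [ 0.5581 -0.3624  0.1956] pred [ 0.5578 -0.3633  0.1956]
side cap pred px [319.177  227.6707] [((310, 224, 18, 18), array([318.6331, 232.8683]))]
[-8.9, -0.3, 4.5] [0.0, 0.02, -0.0] dq 0.28 e 0.0
[-8.9, -0.3, 4.5] [0.0, 0.02, -0.0] dq 0.28 e 0.0
[-9.0, -0.3, 4.5] [0.0, 0.02, -0.0] dq 0.27 e 0.0
[-9.0, -0.3, 4.5] [0.0, 0.02, -0.0] dq 0.26 e 0.0
q [-1.14  0.65  2.27  1.96  1.07 -1.34]
```

View pics/pl.png

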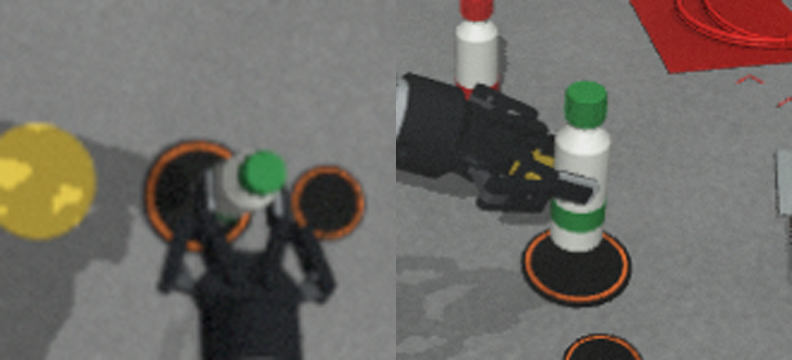

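The bottle hangs upright above the large orange-rimmed coaster (side crop: base 577,240, coaster 577,265) with the neighbours clear. I lower it gently.

```bash
python3 -m handwheel '[[[-9,-0.3,4.5],[0,0.02,0],1],[[-9,-0.3,4.5],[0,0.02,0],1],[[-9,-0.3,4.5],[0,0.02,0],1],[[-6,-0.3,3],[0,0.02,0],1],[[0,0,0],[0,0,0],1],[[0,0,0],[0,0,0],1]]'
python3 -m handwheel '[[[-1,0,0.4],[0,0,0],1],[[-1,0,0.4],[0,0,0],1],[[0,0,0],[0,0,0],1]]'
```

```text
clock: 26.88
position: [0.5953, -0.3677, 0.065]
ee_rot: [0.014, 0.833, -0.024, 0.552]
contact_force: [0.5, 0.0, -3.1]
width: 0.0444
gripper_force: 42.2
clock: 27.25
position: [0.5951, -0.3677, 0.0629]
ee_rot: [0.015, 0.834, -0.024, 0.552]
contact_force: [0.3, 0.3, -2.9]
width: 0.0444
gripper_force: 42.2
```

```bash
python3 -m handwheel '[[[-0.9,0,0.4],[0,0,0],1],[[0,0,0],[0,0,0],1]]'; python3 -m handwheel '[[[-0.7,0,0.3],[0,0,0],1],[[0,0,0],[0,0,0],1]]';python3 -m handwheel '[[[-0.7,0,0.3],[0,0,0],1],[[0,0,0],[0,0,0],1]]'; python3 place.py 0 1
```

```text
clock: 27.5
position: [0.5951, -0.3676, 0.0618]
ee_rot: [0.014, 0.834, -0.024, 0.552]
contact_force: [-0.2, 0.3, -3.5]
width: 0.0446
gripper_force: 42.2
clock: 27.75
position: [0.5952, -0.3677, 0.0612]
ee_rot: [0.015, 0.833, -0.024, 0.552]
contact_force: [-0.0, 1.0, -2.2]
width: 0.0447
gripper_force: 42.2
clock: 28.0
position: [0.5954, -0.3677, 0.0612]
ee_rot: [0.015, 0.833, -0.024, 0.553]
contact_force: [-0.7, 0.5, 1.5]
width: 0.0446
gripper_force: 42.3
base now (by tool) [ 0.5597 -0.3622  0.005 ] axis [-0.0022 -0.0014  1.    ]
top cap pred px [388.2609 189.0666] [((382, 183, 13, 12), array([387.9083, 188.8329]))]
cap seen at [ 0.56   -0.3614  0.155 ] pred [ 0.5594 -0.3624  0.155 ]
side cap pred px [318.7195 244.3409] [((310, 241, 17, 18), array([318.3691, 249.6042]))]
[0.3, -0.1, 0.1] [0.0, -0.02, -0.02] dq 0.03 e 0.0
q [-1.14  0.65  2.27  1.96  1.07 -1.35]
```

The base is on the coaster (force went from -3 to +1.5 N), centred by measurement. I open gradually, then back out along the tool axis.

```bash
python3 -m handwheel '[[[0,0,0],[0,0,0],0.3],[[0,0,0],[0,0,0],0.1],[[0,0,0],[0,0,0],-0.3],[[0,0,0],[0,0,0],-1],[[0,0,0],[0,0,0],-1],[[0,0,0],[0,0,0],-1]]'
python3 -m handwheel '[[[0,0,-6],[0,0,0],-1],[[0,0,-15],[0,0,0],-1],[[0,0,-20],[0,0,0],-1],[[0,0,-25],[0,0,0],-1],[[0,0,-25],[0,0,0],-1],[[0,0,-25],[0,0,0],-1],[[0,0,-20],[0,0,0],-1],[[0,0,0],[0,0,0],-1],[[0,0,0],[0,0,0],-1]]'
python3 - <<'E'
from h import *
a=vision.get_image("top");b=vision.get_image("side")
c=blobs(a,(45,90,40),(85,255,255),(370,170,405,205))[0];print(cv2.boundingRect(c),ray("top",cv2.fitEllipse(c)[0],.155))
c=blobs(a,(0,120,60),(10,255,255),(285,195,312,225))[0];print("cleaner",ray("top",cv2.fitEllipse(c)[0],.15))
cv2.imwrite("pics/end.png",np.hstack([cv2.resize(a[130:270,260:430],(400,330)),cv2.resize(b[140:360,200:420],(330,330))]))
E
```

```text
clock: 28.85
position: [0.5951, -0.3676, 0.0601]
ee_rot: [0.014, 0.834, -0.024, 0.552]
contact_force: [-0.3, -0.6, -0.6]
width: 0.0857
gripper_force: 0.0
clock: 29.98
position: [0.47, -0.3609, 0.1136]
ee_rot: [0.015, 0.834, -0.024, 0.552]
contact_force: [-0.9, 0.8, -0.0]
width: 0.0854
gripper_force: 0.0
(383, 184, 13, 11) [ 0.55908602 -0.36401974  0.155     ]
cleaner [ 0.50604168 -0.11231428  0.15      ]
```

View pics/end.png

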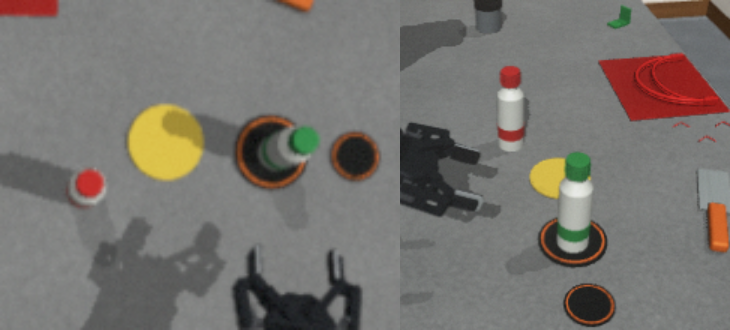

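The bottle stands upright in the middle of the large coaster (side crop 573,240) with the gripper well clear. The cleaner has not moved (0.506, -0.112).

```bash
python3 -c "
from rig import manip;print(manip.sign_off())"
```

```text
the job is handed in; nothing more can be done
None
```

The glue bottle was turned upside down, held there for over a second, then set upright within about 3 mm of the centre of the orange-rimmed black coaster and released; the job was handed in at about 30 s, with the red-capped bottle and the grey tub left where they stood.

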